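Lay the second, staggered course of wooden shingles on a nest-box roof

TASK

The lower course of this small sloping nest-box roof is nailed down: one full shingle and one half shingle side by side. Lay the loose full and half shingle as the second course, staggered so that its joint falls half a length away from the joint below: each lies flat on the slope, lapping the lower course, with its lower edge down close to its two brass pins and its outer end flush with the side edge of the roof. Leave the square, the hammer and the oak offcut where they are.

Things in the scene. Friction and masses are not known exactly. Their poses are not given: they have to be found in the camera images.
- roof_slope: Fixed plywood roof of a nest box, 188 mm wide (y) x 120 mm up the slope (x), rising away from the robot at 30 degrees. Origin: middle of the eave line of the first course, 24 mm above the bench. x up the slope, y to the robot's left, z out of the slope. First course: x 0 to 46, z 0 to 12 mm. Above it, x 46 to 116 mm, a board level with its top: one flat face at z = 12 mm for the second course.
- lower_joint (a point): Middle of the joint between the two nailed shingles of the first course, on their upper face (slope x 23, y -32, z 12 mm). The full one (124 mm) runs from here to the left roof edge (y +94 mm), the half one (60 mm) to the right edge (y -94 mm); 4 mm gap.
- course_line (a point): Point on the line of the second course's lower edge, on the face it lies on (slope x 34, y 0, z 12 mm; 12 mm lap on the first course). Four fixed brass pins just below this line stop shingles from sliding down: 5 mm thick, 6 mm high, centred at slope x 31.5 and y +87, +41, +10, -74 mm.
- full_shingle: Loose full shingle of plain reddish-brown wood, 124 mm long (its y) x 46 mm (its x) x 12 mm thick (z), 45 g; origin at its centre. Lies flat on the bench at the start. Either face may be up and either long edge down.
- half_shingle: Loose half shingle, same wood and section, 60 mm long (its y) x 46 mm (its x) x 12 mm thick (z), 22 g; origin at its centre. Lies flat on the bench at the start; it and the full one may be on either side of the roof. Either face may be up and either long edge down.
- try_square: Bystander: try square with a steel blade and dark wooden stock, 106x189x15 mm, lying on the bench; origin at the centre of its underside.
- pin_hammer: Bystander: small hammer with a wooden handle, 80x243x22 mm, lying on the bench; origin at the centre of its underside.
- oak_offcut: Bystander: thick oak block, about 42 mm wide, 22 mm high, not a shingle; origin at the centre of its underside.

How it is judged:
At the end, for the whole second after the job is handed in: The half shingle lies at the left end of the second course, the full one at the right. Each: outer end within 6 mm of flush with the roof's side, lower edge at the pins or up to 8 mm above them, turned under 5 degrees, flat on the face (4 degrees, 2.5 mm), at rest, released (y of half_shingle in the frame of roof_slope between 0.058 and 0.07 m and x of half_shingle in the frame of roof_slope between 0.052 and 0.065 m and z of half_shingle in the frame of roof_slope between 0.0155 and 0.0205 m and angle between the z axis of each of half_shingle, full_shingle and the z axis of roof_slope, either way round below 0.07 rad and angle between the y axis of each of half_shingle, full_shingle and the y axis of roof_slope, either way round below 0.09 rad and linear speed of each of half_shingle, full_shingle below 0.01 m/s and contact force between each of half_shingle, full_shingle and the fingers below 0.05 N and y of full_shingle in the frame of roof_slope between -0.038 and -0.026 m and x of full_shingle in the frame of roof_slope between 0.052 and 0.065 m and z of full_shingle in the frame of roof_slope between 0.0155 and 0.0205 m); the robot touches nothing.
It fails at once if the try square is pushed more than 30 mm from where it lay (distance of try_square from where it was at the start of the episode above 0.03 m).
It fails at once if the hammer is pushed more than 30 mm from where it lay (distance of pin_hammer from where it was at the start of the episode above 0.03 m).
It fails at once if the oak offcut is pushed more than 30 mm from where it lay (distance of oak_offcut from where it was at the start of the episode above 0.03 m).
It also fails if it takes over 45 s, if anything falls off the work surface, if the arm or the gripper's body presses on something with over 40 N, if the wrist force passes 120 N, or if a joint passes its speed limit or range.

ROBOT

A 6-joint arm with a two-finger parallel gripper is mounted at the origin on a cart in front of the work surface, level with it; the furniture and walls round the work are solid. World frame = base frame: x ahead of the robot, y to its left, z up, the work surface at z = 0. Lengths are in m, angles in rad, forces in N, time in s.
With the tool pointing down it reaches from about 0.375 to 0.975 m from the base axis. Payload 3.8 kg.
Tool frame: the origin (TCP) lies on the centre line of the jaws, within the pads' length; the fingertips stand 17 mm ahead of it and the grasp point (between the pads) lies 2 mm behind it (bot.tip_extent is the distance from the TCP to the fingertips, in m); z points along the fingers, y is the line along which they close (so a half turn about z gives the same grasp; the last joint's range is limited). The gripper opens to 85 mm and grips with 20 to 120 N. Pads are 22 mm wide; open, the fingers measure 114 mm over their backs; the gripper's body (76 mm by 85 mm) begins 54 mm behind the grasp point. The pads swing forward as they close: fully open they stand 13 mm farther back than shut.
Start: joints at [1.164, 0.264, 1.604, -0, 1.274, -0.037], TCP at [0.244, 0.629, 0.248] pointing down, gripper open.
Joint ranges: [-2.63, 2.63], [-0.94, 2.18], [0.31, 2.57], [-1.31, 4.45], [0, 2.66], [-2.55, 2.55]. Speed limits (rad/s): [2.57, 2.57, 3.14, 3.14, 3.14, 3.14].

INTERFACE

Orientations are given as a rotation vector (axis times angle).
In Python, from workcell import readout, read_camera, finish_job, bot gives the robot as it stands.
- The arm moves only by the tool jog_arm, never from a script. Its argument "deltas" is one flat list of numbers, 7 for each row, row after row: the shift along the tool's x, y, z in m, then the turn, a rotation vector about the tool's x, y, z in degrees, then the gripper command: -1 is shut, 1 is fully open, values between are in proportion. A call has 1 to 8 rows; each row is the pose to reach, as a shift and turn from the pose commanded when the call began, along the tool's axes at that moment; what a row does not reach only later rows make up. A row lasts 1/10 s, in which the tool goes at most 50 mm and 8.59 degrees, less where a joint would pass 70% of its speed; a pose out of reach is approached as far as the arm can. A call with a gripper value outside its range is refused whole. The fingers move at their own pace and stop on an object; "squeeze" is the grip in N (left out, the last holds). Time passes only in rows, so rows that repeat a pose let the fingers close. It gives the time, the measured TCP pose, the force, the opening and the grip force at its end, in the units of the state.
- readout.read_state(): the state, without advancing time (a new reading comes with each control period).
- read_camera(name): name is "side" or "top"; returns a dict with "color" (400x640x3 uint8, blue, green, red), "fx", "fy", "cx", "cy" (pixels), "origin" and "attitude" of the camera in the world. Camera axes: x right, y down, z forward; pixel columns grow to the right and rows downward; lengths in m; the calibration is good to about 2 mm. A picture is of the moment at which its call begins. There is no depth.
- finish_job(): hands the job in; it is judged then, once.
The state is a dict: "time": time; "q": joint angles; "joint_vel": joint speeds; "joint_torque": joint torques, N m; "tool_pos": TCP position; "tcp_rot": TCP orientation; "wrist_force": force on the tool from outside, world axes, zero at the start; "torque": the same for the moment, N m; "width": opening from 0.0 (shut) to 1.0 (fully open); "grip_force": force on a finger pad.
Only numpy, scipy, OpenCV 4.12 (cv2) and the standard library are available. Lean on these libraries where they do the work, as an engineer would, in place of code of your own. Each camera call takes 0.05 s, during which the arm holds its last target. There are 200 camera calls.

## Working session

There is one attempt and no reset: what is moved stays moved. The work goes in short steps, Python scripts to look and compute and a tool call to move; the robot and the scene stay as the last step left them, time stands still between calls to the robot, and variables do not carry over. Pictures are saved under pics/ and viewed, at most 10 in all, crops included, and the job is handed in when it is done.

Besides the shell and the picture viewer there is one more tool, called as a command line: name --argument value ..., lists and objects as JSON in quotes. jog_arm: Moves the arm, as the interface text tells. Its arguments: {"type":"object","properties":{"deltas":{"type":"array"},"squeeze":{"type":"number"}},"required":["deltas"]}

```bash
mkdir -p pics; ls; python3 - <<'E'
from workcell import readout, read_camera, bot
import cv2
print(readout.read_state())
for n in("top","side"):
    c=read_camera(n); cv2.imwrite(f"pics/{n}0.png",c["color"]); print({k:v for k,v in c.items() if k!="color"})
E
```

```text
pics
{'time': 0.0, 'q': array([ 1.16411123e+00,  2.64769738e-01,  1.60536831e+00,  2.72740898e-05,
        1.27366279e+00, -3.69023450e-02]), 'joint_vel': array([-1.42077987e-03,  2.54735086e-03, -1.42549804e-03,  5.17929051e-05,
        1.24688619e-03, -8.91006606e-05]), 'joint_torque': array([-2.60356101e-03, -5.15127826e+01, -3.67296517e+01, -3.21399384e-04,
        1.33569460e-02,  1.90745970e-05]), 'tool_pos': array([0.24368063, 0.62875311, 0.24695385]), 'tcp_rot': array([-0.5774677 , -3.08754149,  0.00337408]), 'wrist_force': array([ 0.33770987, -0.53236491,  0.57690811]), 'torque': array([-0.03580174, -0.00875175, -0.00171022]), 'grip_force': 0.0, 'width': 1.0017187031104542}
{'fx': 469.5352425678004, 'fy': 469.5352425678004, 'cx': 322.0079475973994, 'cy': 199.54019514066624, 'origin': array([0.36793061, 0.09677357, 1.33613977]), 'attitude': array([-2.16705107,  2.11294613, -0.17975675])}
{'fx': 407.78478494444784, 'fy': 407.78478494444784, 'cx': 318.3142000175712, 'cy': 204.0560857647444, 'origin': array([ 0.45474995, -0.76957606,  0.70568941]), 'attitude': array([-2.20390591,  0.1692629 , -0.10295833])}
```

View pics/top0.png

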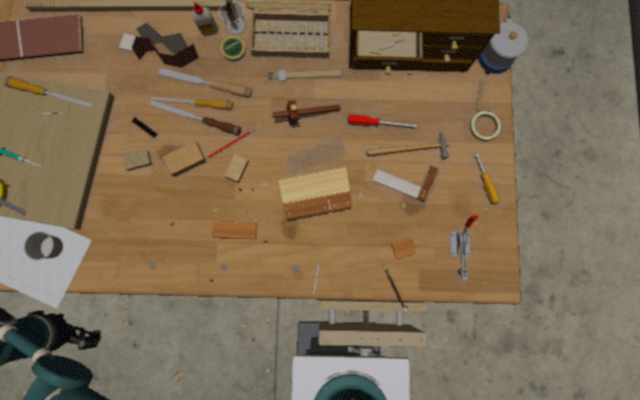

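View pics/side0.png

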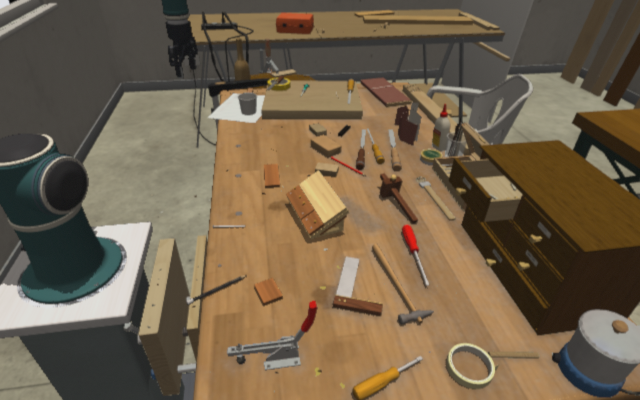

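The top view shows the full shingle at (234,230), the half at (403,248), and the roof around (315,193), yawed slightly with its eave toward the robot. The side view shows the same three at (272,176), (267,291) and (317,205).

```bash
cat > h.py <<'E'
import numpy as np, cv2
from scipy.spatial.transform import Rotation as R
from workcell import readout, read_camera, bot
def ray(c,uv):
    uv=np.atleast_2d(np.asarray(uv,float))
    d=np.c_[(uv[:,0]-c["cx"])/c["fx"],(uv[:,1]-c["cy"])/c["fy"],np.ones(len(uv))]
    return d@R.from_rotvec(c["attitude"]).as_matrix().T
def onz(c,uv,z):
    d=ray(c,uv); o=np.array(c["origin"]); return o+d*((z-o[2])/d[:,2])[:,None]
def proj(c,p):
    q=(np.atleast_2d(p)-c["origin"])@R.from_rotvec(c["attitude"]).as_matrix()
    return np.c_[c["cx"]+c["fx"]*q[:,0]/q[:,2],c["cy"]+c["fy"]*q[:,1]/q[:,2]]
def blobs(c,box,amin=80,smax=255):
    u0,v0,u1,v1=box
    s=c["color"][v0:v1,u0:u1].astype(int)
    b,g,r=s[...,0],s[...,1],s[...,2]
    m=((r>1.62*g)&(r>70)&(b<r*0.55)).astype(np.uint8)
    m=cv2.morphologyEx(m,cv2.MORPH_CLOSE,np.ones((3,3)))
    cs,_=cv2.findContours(m,cv2.RETR_EXTERNAL,cv2.CHAIN_APPROX_NONE)
    return [x.reshape(-1,2)+[u0,v0] for x in cs if cv2.contourArea(x)>amin]
E
python3 - <<'E'
from h import *
for n,bx in (("top",dict(full=(200,205,270,250),half=(380,230,425,265),roof=(270,155,365,230))),("side",dict(full=(255,155,290,195),half=(245,270,290,312),roof=(275,165,355,245)))):
    c=read_camera(n)
    big=[]
    for k,(a,b,e,d) in bx.items():
        im=c["color"]; 
        for s in blobs(c,(a,b,e,d)):
            w=onz(c,s,0.012 if k!='roof' else 0.03).astype(np.float32)
            r=cv2.minAreaRect(w[:,:2].copy()*1000); print(n,k,cv2.contourArea(s.astype(np.int32)),s.mean(0),np.round(r[0],1),np.round(r[1],1),np.round(r[2],1))
        big.append(cv2.resize(im[b:d,a:e],(266,266*(d-b)//(e-a)),interpolation=cv2.INTER_NEAREST))
        mid=((a+e)//2,(b+d)//2); print(n,k,im[mid[1],mid[0]])
    H=max(x.shape[0] for x in big)
    cv2.imwrite(f"pics/{n}1.png",np.hstack([np.pad(x,((0,H-x.shape[0]),(0,0),(0,0))) for x in big]))
a=cv2.imread("pics/top1.png");b=cv2.imread("pics/side1.png");cv2.imwrite("pics/c1.png",np.vstack([a,b])[:600])
E
```

```text
top full [ 54  99 154]
top half [ 48  91 143]
top roof 142.5 [306.61983471 208.18181818] [557.4 131.3] [ 34.9 105.5] 12.2
top roof [111 162 182]
side full [ 59 103 162]
side half [ 58 102 161]
side roof [125 188 220]
```

View pics/c1.png

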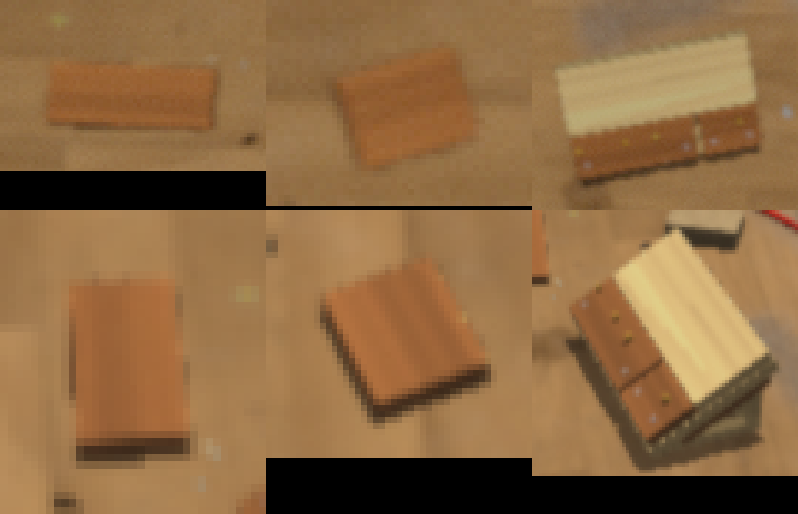

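The crops show all three clearly: both shingles lie flat, and the roof's cream board sits above the brown first course, with its joint right of centre and the pins visible. I'll loosen the colour mask and use the cream board's corners to find the roof.

```bash
sed -i 's/r>1.62\*g/r>1.46*g/' h.py; python3 - <<'E'
from h import *
from scipy.optimize import least_squares
S={}
for n,bx in (("top",dict(full=(200,205,270,250),half=(380,230,425,265))),("side",dict(full=(255,155,290,195),half=(245,270,290,312)))):
    c=read_camera(n); S[n]=c
    for k,b in bx.items():
        for s in blobs(c,b):
            w=onz(c,s,0.012).astype(np.float32)
            r=cv2.minAreaRect(w[:,:2].copy()*1000); print(n,k,cv2.contourArea(s.astype(np.int32)),np.round(r[0],1),np.round(r[1],1),np.round(r[2],1))
obs={}
for n,(a,b,e,d) in (("top",(270,155,365,230)),("side",(275,165,355,245))):
    s=S[n]["color"][b:d,a:e].astype(int); B,G,Rr=s[...,0],s[...,1],s[...,2]
    m=((G>1.27*0.9*B)&(G>135)&(Rr<1.3*G)).astype(np.uint8)
    m=cv2.morphologyEx(m,cv2.MORPH_OPEN,np.ones((3,3)))
    x=max(cv2.findContours(m,0,cv2.CHAIN_APPROX_NONE)[0],key=cv2.contourArea)
    h=cv2.convexHull(x); q=cv2.approxPolyN(h,4).reshape(-1,2)+[a,b] if hasattr(cv2,'approxPolyN') else None
    q=np.array(q,float); print(n,cv2.contourArea(x),q.tolist(), s[5,5])
    obs[n]=q
C0=np.array([[46,94,12],[46,-94,12],[116,-94,12],[116,94,12]])/1000
def W(p,P): return R.from_euler('zy',[p[2],-np.pi/6]).apply(P)+[p[0],p[1],.024]
def res(p,names):
    o=[]
    for n in names:
        u=proj(S[n],W(p,C0)); D=np.linalg.norm(u[:,None]-obs[n][None],axis=2); o.append((u-obs[n][D.argmin(1)]).ravel())
    return np.concatenate(o)
for names in (["top"],["side"],["top","side"]):
    f=least_squares(res,[.55,.13,.13],args=(names,),diff_step=1e-4); print(names,f.x,np.round(f.fun,1))
E
```

```text
top full 628.5 [491.4 337.3] [123.2  46.1] 89.5
top half 303.0 [ 451.9 -140.8] [45.8 59.6] 17.9
side full 277.0 [489.8 329.9] [127.3  45.1] 89.2
side half 407.0 [ 450.5 -147.6] [46.7 62.2] 17.7
top 1563.5 [[350.0, 190.0], [282.0, 203.0], [277.0, 179.0], [346.0, 167.0]] [ 74 116 152]
side 1178.5 [[346.0, 207.0], [323.0, 223.0], [298.0, 183.0], [319.0, 168.0]] [ 76 121 161]
['top'] [0.55090548 0.09817132 0.21426741] [ 0.8 -0.4 -0.4  0.7 -0.7 -0.3  0.3  0. ]
['side'] [0.54883018 0.09768572 0.17527855] [ 2.7  2.9 -1.9 -2.5 -1.9 -2.4  1.7  3.9]
['top', 'side'] [0.5498806  0.09889182 0.19353665] [ 0.8 -0.8 -0.2  1.7 -0.   0.6  0.7 -0.4  2.4  2.8 -1.1 -3.4 -1.3 -3.6
  1.2  3.7]
```

```bash
cat >> h.py <<'E'
def roofT(p): return R.from_euler('zy',[p[2],-np.pi/6]), np.array([p[0],p[1],.024])
def W(p,P):
    r,t=roofT(p); return r.apply(P)+t
def toolrot(zaxis,yaxis):
    z=zaxis/np.linalg.norm(zaxis); y=yaxis-z*(z@yaxis); y/=np.linalg.norm(y)
    return R.from_matrix(np.c_[np.cross(y,z),y,z])
def delta(pos,rot,s=None):
    s=s or readout.read_state(); r0=R.from_rotvec(s["tcp_rot"])
    a=rot; b=rot*R.from_euler('z',np.pi)
    out=[]
    for x in (a,b): out.append((r0.inv()*x))
    k=min(out,key=lambda x:x.magnitude())
    return np.round(1e3*r0.inv().apply(np.asarray(pos)-s["tool_pos"]),1).tolist(), np.round(np.degrees(k.as_rotvec()),2).tolist()
E
python3 - <<'E'
from h import *
from scipy.optimize import least_squares
S={n:read_camera(n) for n in("top","side")}
obs={"top":np.array([[283.2,203.2],[350.4,191.8],[347.1,167.9],[278.9,179.3]])-.5,"side":np.array([[299.4,184.5],[323.1,223.6],[348,207.7],[319.5,171.6]])-.5}
C0=np.array([[46,94,12],[46,-94,12],[116,-94,12],[116,94,12]])/1000
def res(p,names): return np.concatenate([(proj(S[n],W(p,C0))-obs[n]).ravel() for n in names])
for names in (["top"],["side"],["top","side"]):
    f=least_squares(res,[.55,.1,.2],args=(names,)); print(names,f.x,np.round(f.fun,1))
    p=f.x
s=readout.read_state(); print(R.from_rotvec(s["tcp_rot"]).as_matrix().round(3))
print(delta([.491,.335,.10],toolrot(np.array([0,0,-1.]),np.array([1,-.009,0]))))
E
```

```text
['top'] [0.54989591 0.09758998 0.19852316] [ 0.5 -0.3  0.3  0.2 -0.4  0.1 -0.4 -0. ]
['side'] [0.54944354 0.09214965 0.18762387] [ 1.8  3.  -0.6 -1.6 -2.5 -1.9  1.7  1.8]
['top', 'side'] [0.54991829 0.09633138 0.19276049] [ 1.  -0.5  0.9  0.4  0.4  0.2  0.3 -0.2  1.7  2.3 -0.5 -2.8 -2.6 -3.1
  1.4  1. ]
[[-0.932  0.361 -0.   ]
 [ 0.361  0.932 -0.   ]
 [ 0.    -0.    -1.   ]]
([-336.7, -185.1, 148.2], [-0.02, 0.01, 69.33])
```

jog_arm --deltas '[-0.336,-0.183,0.148,0,0,69.3,1,-0.336,-0.183,0.148,0,0,69.3,1,-0.336,-0.183,0.148,0,0,69.3,1,-0.336,-0.183,0.148,0,0,69.3,1,-0.336,-0.183,0.148,0,0,69.3,1,-0.336,-0.183,0.148,0,0,69.3,1,-0.336,-0.183,0.148,0,0,69.3,1,-0.336,-0.183,0.148,0,0,69.3,1]' --squeeze 40

```text
time: 1.2
tool_pos: [0.4861, 0.3431, 0.1037]
tcp_rot: [2.227, 2.216, 0.001]
wrist_force: [0.5, -0.1, -0.1]
width: 0.999
grip_force: 0.0
```

```bash
python3 - <<'E'
from h import *
s=readout.read_state(); print(s["tool_pos"],s["q"],bot.tip_extent,s["time"])
print(delta([.491,.337,.019],toolrot(np.array([0,0,-1.]),np.array([1,-.009,0]))))
E
```

```text
[0.48609599 0.34313867 0.10369284] [5.72789715e-01 2.43101777e-01 1.91381955e+00 6.34202634e-05
 9.83709621e-01 5.77865474e-01] 0.017 1.2
([-6.2, 4.9, 84.7], [0.04, -0.03, 0.22])
```

jog_arm --deltas '[-0.006,0.005,0.03,0,0,0.2,0.4,-0.006,0.005,0.06,0,0,0.2,0.4,-0.006,0.005,0.06,0,0,0.2,0.4,-0.006,0.005,0.06,0,0,0.2,0.4]'

```text
time: 1.6
tool_pos: [0.4896, 0.3384, 0.0438]
tcp_rot: [-2.224, -2.218, 0.002]
wrist_force: [0.5, -0.3, 0.9]
width: 0.694
grip_force: 0.0
```

```bash
python3 - <<'E'
from h import *
s=readout.read_state(); print(s["tool_pos"],s["width"])
print(delta([.491,.337,.0155],toolrot(np.array([0,0,-1.]),np.array([1,-.009,0]))))
a=read_camera("side")["color"][120:220,220:330];cv2.imwrite("pics/g1.png",cv2.resize(a,None,fx=5,fy=5))
E
```

```text
[0.48955164 0.33836858 0.04375952] 0.6944479263473442
([-1.3, 1.5, 28.3], [-0.08, 0.05, 0.37])
```

View pics/g1.png

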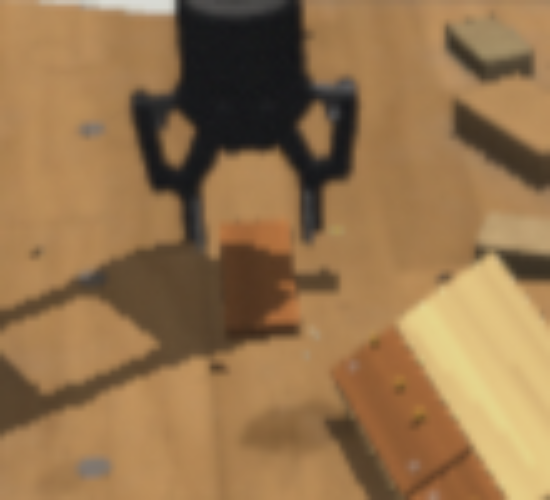

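The side crop shows the open fingers at (195,235) and (310,235), straddling the full shingle at about (258,275) evenly. I'll descend and close.

jog_arm --deltas '[-0.001,0.001,0.028,0,0,0.3,0.4,-0.001,0.001,0.028,0,0,0.3,0.4,-0.001,0.001,0.028,0,0,0.3,-0.3,-0.001,0.001,0.028,0,0,0.3,-0.3,-0.001,0.001,0.028,0,0,0.3,-0.3,-0.001,0.001,0.028,0,0,0.3,-0.3]'

```text
time: 2.25
tool_pos: [0.4919, 0.3384, 0.0176]
tcp_rot: [2.23, 2.213, 0.004]
wrist_force: [-1.1, 0.8, 6.1]
width: 0.525
grip_force: 42.4
```

```bash
cat > tgt.py <<'E'
from h import *
import sys
P=[0.5499,0.0976,0.196]
def go(x,y,z):
    r,t=roofT(P); return delta(W(P,np.array([x,y,z])/1000)[0] if np.ndim(W(P,np.array([x,y,z])/1000))>1 else W(P,np.array([x,y,z])/1000), toolrot(-r.apply([0,0,1]),r.apply([1,0,0])))
if __name__=="__main__": 
    a=list(map(float,sys.argv[1:])); print(go(*a))
E
python3 tgt.py 60 -31 100; python3 tgt.py 60 -31 50
```

```text
([-258.9, 66.5, -125.7], [-29.79, -2.9, -11.42])
([-258.8, 91.4, -82.3], [-29.79, -2.9, -11.42])
```

jog_arm --deltas '[0,0,-0.03,0,0,0,-0.3,0,0,-0.07,0,0,0,-0.3,0,0,-0.12,0,0,0,-0.3,0,0,-0.14,0,0,0,-0.3,0,0,-0.14,0,0,0,-0.3]'

```text
time: 2.75
tool_pos: [0.4938, 0.3393, 0.1613]
tcp_rot: [2.229, 2.211, 0.015]
wrist_force: [-0.8, 0.0, -0.9]
width: 0.526
grip_force: 41.8
```

```bash
python3 tgt.py 60 -31 100; python3 tgt.py 60 -31 50
```

```text
([-260.0, 64.2, 17.5], [-29.43, -3.06, -11.49])
([-260.1, 88.8, 61.0], [-29.43, -3.06, -11.49])
```

jog_arm --deltas '[-0.26,0.064,0.0175,-29.5,-3.0,-11.5,-0.3,-0.26,0.064,0.0175,-29.5,-3.0,-11.5,-0.3,-0.26,0.064,0.0175,-29.5,-3.0,-11.5,-0.3,-0.26,0.064,0.0175,-29.5,-3.0,-11.5,-0.3,-0.26,0.064,0.0175,-29.5,-3.0,-11.5,-0.3,-0.26,0.064,0.0175,-29.5,-3.0,-11.5,-0.3,-0.26,0.064,0.0175,-29.5,-3.0,-11.5,-0.3,-0.26,0.064,0.0175,-29.5,-3.0,-11.5,-0.3]'

```text
time: 3.55
tool_pos: [0.552, 0.0765, 0.137]
tcp_rot: [1.718, 2.092, 0.447]
wrist_force: [0.9, -0.0, -0.1]
width: 0.522
grip_force: 41.8
```

```bash
python3 tgt.py 60 -31 100; python3 tgt.py 60 -31 45;  python3 - <<'E'
from h import *
s=readout.read_state(); print(s["tool_pos"],s["q"])
E
```

```text
([1.0, 6.9, -3.2], [-0.57, 0.12, 0.06])
([1.1, 7.4, 51.8], [-0.57, 0.12, 0.06])
[0.55196043 0.0765217  0.13701195] [ 0.13463188 -0.11742916  2.31959393 -0.16698146  0.43490632  0.07216671]
```

jog_arm --deltas '[0.001,0.004,0.04,-0.3,0.1,0,-0.3,0.001,0.004,0.048,-0.3,0.1,0,-0.3,0.001,0.004,0.048,-0.3,0.1,0,-0.3,0.001,0.004,0.048,-0.3,0.1,0,-0.3]'

```text
time: 3.95
tool_pos: [0.5793, 0.0797, 0.0983]
tcp_rot: [1.711, 2.092, 0.455]
wrist_force: [0.5, -0.2, -0.5]
width: 0.52
grip_force: 41.8
```

```bash
python3 tgt.py 60 -31 45;  python3 - <<'E'
from h import *
a=read_camera("side")["color"][150:250,260:370];b=read_camera("top")["color"][140:240,260:370]
cv2.imwrite("pics/p1.png",np.hstack([cv2.resize(x,(400,364),interpolation=2) for x in(a,b)]))
E
```

```text
([-1.3, 2.1, 4.6], [-0.19, -0.05, 0.22])
```

View pics/p1.png

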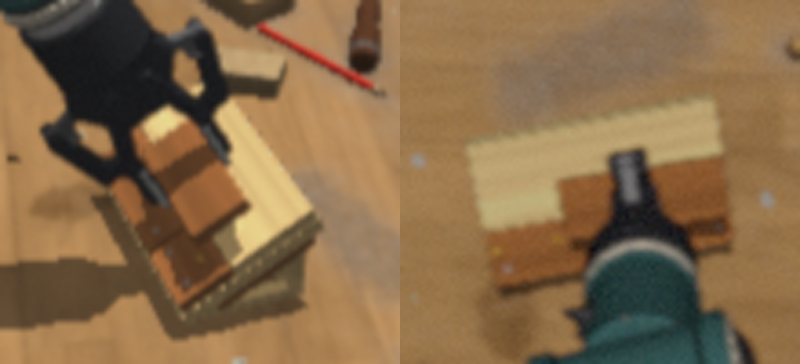

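The pictures show the shingle held parallel to the slope just above its place. Its right end, at (722,160) in the top crop, is in line with the roof's right edge, so I'll lower it.

jog_arm --deltas '[-0.001,0.002,0.01,-0.2,0,0.2,-0.3,-0.001,0.002,0.016,-0.2,0,0.2,-0.3,-0.001,0.002,0.016,-0.2,0,0.2,-0.3,-0.001,0.002,0.016,-0.2,0,0.2,-0.3,-0.001,0.002,0.016,-0.2,0,0.2,-0.3]'

```text
time: 4.55
tool_pos: [0.5902, 0.0781, 0.0863]
tcp_rot: [1.713, 2.085, 0.462]
wrist_force: [-0.4, 0.6, 1.7]
width: 0.526
grip_force: 42.0
```

```bash
python3 tgt.py 60 -31 30
```

```text
([0.9, -1.0, 3.8], [0.13, 0.0, -0.07])
```

jog_arm --deltas '[0.001,0,0.002,0,0,0,-0.3,0.001,0,0.003,0,0,0,-0.3,0.001,0,0.003,0,0,0,-0.3]'

```text
time: 4.85
tool_pos: [0.5915, 0.0788, 0.0837]
tcp_rot: [1.714, 2.084, 0.461]
wrist_force: [-2.8, -2.1, 4.6]
width: 0.525
grip_force: 42.7
```

```bash
python3 tgt.py 60 -31 30; python3 - <<'E'
from h import *
c=read_camera("top")
for s in blobs(c,(270,155,365,225)): print(cv2.contourArea(s.astype(np.int32)),s.min(0),s.max(0))
E
```

```text
([0.3, -0.9, 0.8], [0.12, 0.03, -0.08])
536.5 [284 185] [319 219]
385.0 [329 180] [351 208]
```

jog_arm --deltas '[0,0,0.001,0,0,0,-0.3,0,0,0.001,0,0,0,0.25,0,0,0.001,0,0,0,0.35,0,0,-0.001,0,0,0,0.35,0,0,-0.02,0,0,0,0.4,0,0,-0.06,0,0,0,0.4,0,0,-0.1,0,0,0,0.4,0,0,-0.1,0,0,0,0.4]'

```text
time: 5.7
tool_pos: [0.5425, 0.0797, 0.1756]
tcp_rot: [1.709, 2.08, 0.469]
wrist_force: [0.0, -0.5, -0.1]
width: 0.701
grip_force: 0.0
```

```bash
python3 - <<'E'
from h import *
print(delta([.452,-.141,.16],toolrot(np.array([0,0,-1.]),np.array([np.cos(.312),np.sin(.312),0]))))
E
```

```text
([-199.9, -126.9, -33.0], [29.66, 7.58, -6.53])
```

jog_arm --deltas '[-0.2,-0.127,-0.033,29.7,7.6,-6.5,0.4,-0.2,-0.127,-0.033,29.7,7.6,-6.5,0.4,-0.2,-0.127,-0.033,29.7,7.6,-6.5,0.4,-0.2,-0.127,-0.033,29.7,7.6,-6.5,0.4,-0.2,-0.127,-0.033,29.7,7.6,-6.5,0.4,-0.2,-0.127,-0.033,29.7,7.6,-6.5,0.4,-0.2,-0.127,-0.033,29.7,7.6,-6.5,0.4,-0.2,-0.127,-0.033,29.7,7.6,-6.5,0.4]'

```text
time: 6.5
tool_pos: [0.45, -0.141, 0.1545]
tcp_rot: [-1.846, -2.532, 0.01]
wrist_force: [-0.0, 0.4, 0.5]
width: 0.698
grip_force: 0.0
```

```bash
python3 - <<'E'
from h import *
print(delta([.452,-.141,.0155],toolrot(np.array([0,0,-1.]),np.array([np.cos(.312),np.sin(.312),0]))))
c=read_camera("top"); d=read_camera("side")
cv2.imwrite("pics/p2.png",np.hstack([cv2.resize(x,(400,364),interpolation=2) for x in(d["color"][150:250,260:370],c["color"][140:240,260:370])]))
E
```

```text
([-1.1, 3.3, 139.0], [-0.58, -0.17, -0.05])
```

View pics/p2.png

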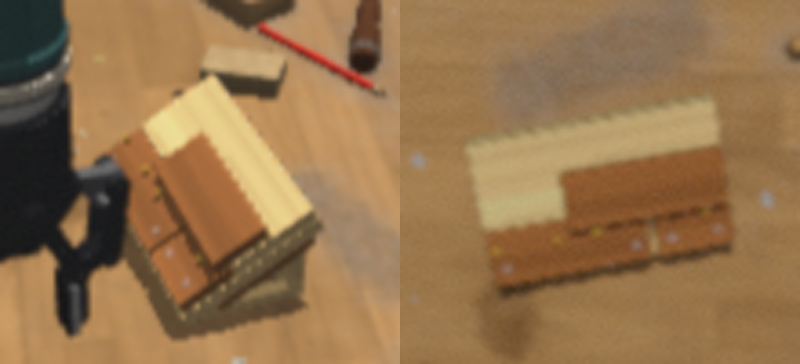

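The full shingle lies on the slope above its pins, with its right end in line with the roof edge (top crop (722,147)–(731,205)). Next is the half shingle.

jog_arm --deltas '[-0.001,0.003,0.05,-0.5,-0.2,0,0.4,-0.001,0.003,0.1,-0.5,-0.2,0,0.4,-0.001,0.003,0.115,-0.5,-0.2,0,0.4,-0.001,0.002,0.115,-0.5,-0.2,0,0.4,-0.001,0.002,0.115,-0.5,-0.2,0,0.4]'

```text
time: 7.1
tool_pos: [0.4518, -0.1414, 0.0405]
tcp_rot: [1.848, 2.54, -0.003]
wrist_force: [0.8, -0.1, 0.3]
width: 0.7
grip_force: 0.0
```

```bash
python3 - <<'E'
from h import *
print(delta([.452,-.141,.0155],toolrot(np.array([0,0,-1.]),np.array([np.cos(.312),np.sin(.312),0]))))
c=read_camera("top"); P=[.5499,.0976,.196]
print(((proj(c,W(P,np.array([[83,30,24],[83,-94,24],[37,-94,24],[37,30,24],[116,-94,12]])/1000))+.5-[260,140])*3.64+[400,0]).round())
E
```

```text
([0.4, 0.4, 25.0], [-0.04, 0.1, 0.05])
[[559. 175.]
 [724. 149.]
 [733. 206.]
 [570. 232.]
 [716. 102.]]
```

jog_arm --deltas '[0,0,0.024,0,0,0,0.4,0,0,0.024,0,0,0,0.4,0,0,0.024,0,0,0,-0.3,0,0,0.024,0,0,0,-0.3,0,0,0.024,0,0,0,-0.3,0,0,0.024,0,0,0,-0.3]'

```text
time: 7.75
tool_pos: [0.4526, -0.1427, 0.0177]
tcp_rot: [1.849, 2.536, -0.001]
wrist_force: [-0.0, 0.2, 7.3]
width: 0.527
grip_force: 42.5
```

```bash
python3 - <<'E'
from h import *
s=readout.read_state();print(s["tool_pos"])
print(delta([.452,-.141,.0155],toolrot(np.array([0,0,-1.]),np.array([np.cos(.312),np.sin(.312),0]))))
c=read_camera("top")
E
```

```text
[ 0.45261511 -0.14273002  0.01769875]
([1.8, -0.1, 2.2], [0.07, 0.18, -0.06])
```

jog_arm --deltas '[0,0,-0.03,0,0,0,-0.3,0,0,-0.07,0,0,0,-0.3,0,0,-0.12,0,0,0,-0.3,0,0,-0.14,0,0,0,-0.3,0,0,-0.14,0,0,0,-0.3]'

```text
time: 8.3
tool_pos: [0.4544, -0.1432, 0.161]
tcp_rot: [1.845, 2.531, 0.001]
wrist_force: [0.8, -0.6, -0.1]
width: 0.523
grip_force: 41.8
```

```bash
python3 tgt.py 61 64 100
```

```text
([274.1, 178.7, 25.8], [-28.67, -7.13, 6.51])
```

jog_arm --deltas '[0.2725,0.179,0.026,-28.7,-7.1,6.5,-0.3,0.2725,0.179,0.026,-28.7,-7.1,6.5,-0.3,0.2725,0.179,0.026,-28.7,-7.1,6.5,-0.3,0.2725,0.179,0.026,-28.7,-7.1,6.5,-0.3,0.2725,0.179,0.026,-28.7,-7.1,6.5,-0.3,0.2725,0.179,0.026,-28.7,-7.1,6.5,-0.3,0.2725,0.179,0.026,-28.7,-7.1,6.5,-0.3,0.2725,0.179,0.026,-28.7,-7.1,6.5,-0.3]'

```text
time: 9.1
tool_pos: [0.5386, 0.1769, 0.1285]
tcp_rot: [1.714, 2.1, 0.46]
wrist_force: [0.2, -1.8, -0.4]
width: 0.523
grip_force: 41.7
```

```bash
python3 tgt.py 61 62.5 100;python3 tgt.py 61 62.5 42
```

```text
([-7.0, 3.9, -3.9], [-0.41, -0.52, 0.24])
([-7.6, 4.3, 54.1], [-0.41, -0.52, 0.24])
```

jog_arm --deltas '[-0.004,0.002,0,-0.2,-0.3,0.1,-0.3,-0.004,0.002,0.03,-0.2,-0.3,0.1,-0.3,-0.004,0.002,0.046,-0.2,-0.3,0.1,-0.3,-0.004,0.002,0.046,-0.2,-0.3,0.1,-0.3,-0.004,0.002,0.046,-0.2,-0.3,0.1,-0.3]'

```text
time: 9.6
tool_pos: [0.5624, 0.1669, 0.0899]
tcp_rot: [1.722, 2.086, 0.453]
wrist_force: [0.1, -0.2, 0.5]
width: 0.526
grip_force: 41.8
```

```bash
python3 tgt.py 61 62.5 30;  python3 - <<'E'
from h import *
a=read_camera("side")["color"][150:250,260:370];b=read_camera("top")["color"][140:240,260:370]
cv2.imwrite("pics/p3.png",np.hstack([cv2.resize(x,(400,364),interpolation=2) for x in(a,b)]))
E
```

```text
([3.2, 4.6, 20.8], [-0.38, 0.09, -0.28])
```

View pics/p3.png

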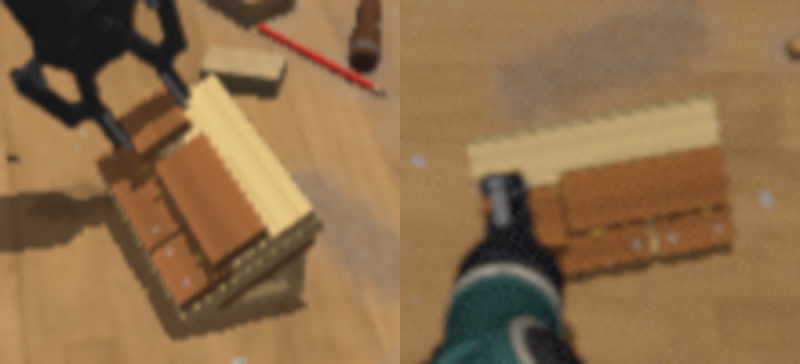

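The half shingle hangs parallel to the slope at the left end, and its inner end is close to the full one at (562,190) in the top crop. I'll shift it about 3 mm left and 4.5 mm upslope first, then lower it.

jog_arm --deltas '[0.003,0.0045,0,-0.4,0,-0.3,-0.3,0.003,0.0045,0.007,-0.4,0,-0.3,-0.3,0.003,0.0045,0.016,-0.4,0,-0.3,-0.3,0.003,0.0045,0.016,-0.4,0,-0.3,-0.3,0.003,0.0045,0.016,-0.4,0,-0.3,-0.3]'

```text
time: 10.2
tool_pos: [0.576, 0.173, 0.0808]
tcp_rot: [1.708, 2.085, 0.464]
wrist_force: [-9.0, -2.7, 12.7]
width: 0.526
grip_force: 57.2
```

```bash
python3 tgt.py 61 62.5 30
```

```text
([-1.5, -3.8, 6.2], [0.35, 0.01, 0.11])
```

```bash
python3 - <<'E'
from h import *
a=read_camera("side")["color"][155:225,270:347];b=read_camera("top")["color"][170:225,275:336]
cv2.imwrite("pics/p4.png",np.hstack([cv2.resize(x,(400,364),interpolation=2) for x in(a,b)]))
s=readout.read_state();print(s["wrist_force"],s["torque"],s["tool_pos"],s["grip_force"])
E
python3 tgt.py 61 62.5 30
```

```text
[-7.42203236 -2.2440749  13.53986274] [-0.23125523  0.14775462 -0.12600177] [0.57600728 0.17297003 0.08083744] 57.171022770926356
([-1.5, -3.8, 6.1], [0.35, 0.01, 0.11])
```

View pics/p4.png

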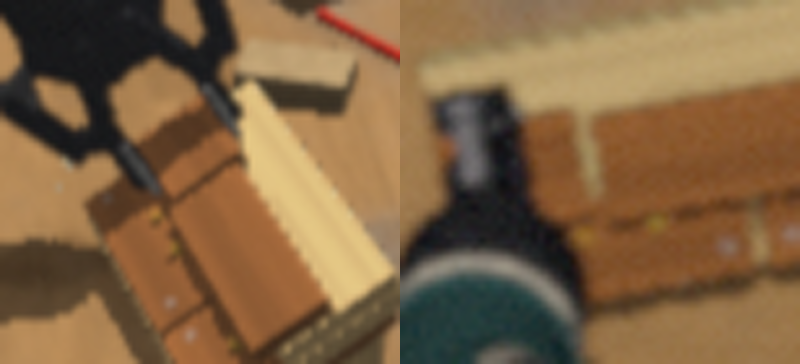

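The half shingle is on the face beside the full one, with a gap of about 7 mm at (587,150) in the top crop. I'll ease off, shift it slightly right and downslope, then release.

jog_arm --deltas '[0,0,-0.004,0,0,0,-0.3,-0.0015,-0.003,-0.004,0,0,0,-0.3,-0.0015,-0.003,-0.004,0,0,0,-0.3,-0.0015,-0.003,-0.004,0,0,0,-0.3]'

```text
time: 10.7
tool_pos: [0.5698, 0.1703, 0.0802]
tcp_rot: [1.71, 2.087, 0.46]
wrist_force: [0.2, -0.4, 0.6]
width: 0.521
grip_force: 47.5
```

```bash
python3 tgt.py 61 62.5 30; python3 -c "
from h import *
s=readout.read_state();print(s['torque'],s['wrist_force'])"
```

```text
([0.0, 2.4, 8.7], [0.09, 0.01, 0.12])
[-0.03974322  0.30293474  0.02260823] [ 0.21735442 -0.37654449  0.64772599]
```

jog_arm --deltas '[0,0.001,0.001,0,0,0,-0.3,0,0.001,0.002,0,0,0,-0.3,0,0.001,0.003,0,0,0,-0.3,0,0.001,0.003,0,0,0,-0.3]'

```text
time: 11.1
tool_pos: [0.5728, 0.1708, 0.0791]
tcp_rot: [1.71, 2.086, 0.461]
wrist_force: [-4.1, -0.8, 4.7]
width: 0.524
grip_force: 51.2
```

```bash
python3 tgt.py 61 62.5 30; python3 -c "
from h import *
s=readout.read_state();print(s['torque'],s['wrist_force'])"
```

```text
([-0.0, 0.3, 6.2], [0.17, 0.01, 0.1])
[0.04983115 0.32197295 0.05725436] [-4.06212778 -0.75965274  4.68963749]
```

jog_arm --deltas '[0,0,0,0,0,0,0.15,0,0,0,0,0,0,0.3,0,0,0,0,0,0,0.35,0,0,-0.02,0,0,0,0.4,0,0,-0.06,0,0,0,0.4,0,0,-0.1,0,0,0,0.4,-0.05,0,-0.12,0,0,0,0.4,-0.1,0,-0.14,0,0,0,0.4]'

```text
time: 11.9
tool_pos: [0.5193, 0.0812, 0.2085]
tcp_rot: [1.702, 2.091, 0.465]
wrist_force: [0.8, -1.3, -1.0]
width: 0.704
grip_force: 0.0
```

jog_arm --deltas '[0,-0.04,-0.04,0,0,0,0.4,0,-0.08,-0.08,0,0,0,0.4,0,-0.1,-0.1,0,0,0,0.4,0,-0.1,-0.1,0,0,0,0.4]'

```text
time: 12.3
tool_pos: [0.3826, 0.0593, 0.247]
tcp_rot: [1.706, 2.08, 0.469]
wrist_force: [0.9, 0.4, -0.1]
width: 0.7
grip_force: 0.0
```

```bash
python3 - <<'E'
from h import *
c=read_camera("top");d=read_camera("side")
a=d["color"][155:245,270:369];b=c["color"][155:235,275:363]
cv2.imwrite("pics/p5.png",np.hstack([cv2.resize(x,(400,364),interpolation=2) for x in(a,b)]))
P=[.5499,.0976,.196]
X=np.array([[80,94,24],[80,34,24],[34,34,24],[34,94,24],[80,30,24],[80,-94,24],[34,-94,24],[34,30,24],[46,94,12],[116,94,12],[116,-94,12]])/1000
print(((proj(c,W(P,X))+.5-[275,155])*4.545+[400,0]).round().tolist())
E
```

```text
[[427.0, 172.0], [525.0, 157.0], [539.0, 227.0], [442.0, 243.0], [532.0, 155.0], [737.0, 122.0], [748.0, 194.0], [545.0, 226.0], [440.0, 217.0], [416.0, 110.0], [727.0, 59.0]]
```

View pics/p5.png

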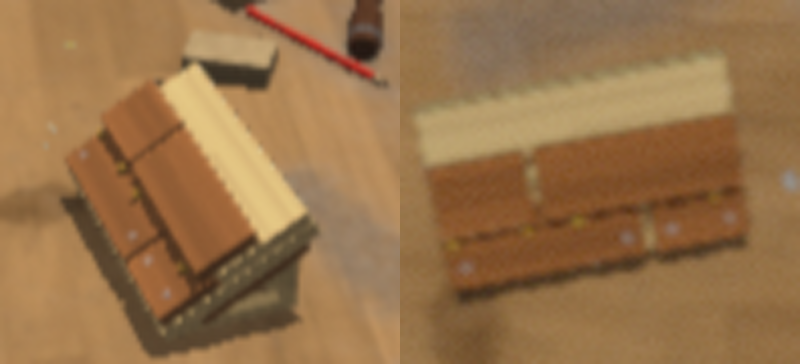

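The half and full shingles lie side by side above the pins, with ends flush: left at (428,166) and right at (738,115), both within about 1 mm of prediction. I'll check the upslope position numerically before handing in.

```bash
python3 - <<'E'
from h import *
P=[.5499,.0976,.196]; r,t=roofT(P); n=r.apply([0,0,1])
def onroof(c,uv,z):
    d=ray(c,uv); o=c["origin"]; q=t+n*z; k=((q-o)@n)/(d@n); return r.inv().apply(o+d*k[:,None]-t)*1000
for name in("top","side"):
    c=read_camera(name); g=c["color"].astype(np.float32)
    for y in(80,64,48,15,-10,-32,-50,-65,-85):
        xs=np.arange(-10,135,.5)/1000
        uv=proj(c,W(P,np.c_[xs,np.full(len(xs),y/1000),np.full(len(xs),.012)])).astype(np.float32)
        v=cv2.remap(g,uv[:,:1],uv[:,1:],cv2.INTER_LINEAR)[:,0]; G=cv2.GaussianBlur(v[:,1:2].copy(),(1,5),0)[:,0]; dG=np.gradient(G)
        lo=(xs>.07)&(xs<.105); i=np.where(lo)[0][dG[lo].argmax()]
        hi=xs>.105; j=np.where(hi)[0][dG[hi].argmin()]
        le=(xs>.025)&(xs<.06); k=np.where(le)[0][dG[le].argmax()]
        print(name,y,"shingle top x(z24)",onroof(c,uv[i:i+1],.024).round(1)[0][:2],"board top",xs[j]*1000,"low edge x(z24)",onroof(c,uv[k:k+1],.024).round(1)[0][0])
E
```

```text
top 80 shingle top x(z24) [83.  78.2] board top 114.0 low edge x(z24) 36.0
top 64 shingle top x(z24) [83.  62.4] board top 114.0 low edge x(z24) 36.0
top 48 shingle top x(z24) [84.  46.6] board top 114.5 low edge x(z24) 36.5
top 15 shingle top x(z24) [86.5 13.9] board top 115.0 low edge x(z24) 40.0
top -10 shingle top x(z24) [ 86.  -10.9] board top 116.0 low edge x(z24) 40.5
top -32 shingle top x(z24) [ 87.  -32.7] board top 115.5 low edge x(z24) 61.8
top -50 shingle top x(z24) [ 87.  -50.5] board top 118.0 low edge x(z24) 40.5
top -65 shingle top x(z24) [ 87.  -65.3] board top 118.0 low edge x(z24) 40.5
top -85 shingle top x(z24) [ 87.  -85.1] board top 120.5 low edge x(z24) 40.5
side 80 shingle top x(z24) [82.5 61.2] board top 115.5 low edge x(z24) 36.4
side 64 shingle top x(z24) [81.6 45.5] board top 115.0 low edge x(z24) 36.9
side 48 shingle top x(z24) [81.6 29.8] board top 131.5 low edge x(z24) 37.9
side 15 shingle top x(z24) [81.1 -2.6] board top 113.5 low edge x(z24) 36.9
side -10 shingle top x(z24) [ 80.1 -27.1] board top 113.5 low edge x(z24) 36.4
side -32 shingle top x(z24) [ 81.6 -48.7] board top 114.0 low edge x(z24) 36.0
side -50 shingle top x(z24) [ 81.1 -66.3] board top 113.5 low edge x(z24) 35.5
side -65 shingle top x(z24) [ 81.1 -81. ] board top 113.5 low edge x(z24) 35.5
side -85 shingle top x(z24) [  79.6 -100.6] board top 113.0 low edge x(z24) 35.5
```

```bash
python3 -c "
from workcell import finish_job; print(finish_job())"
```

```text
the job is handed in; nothing more can be done
None
```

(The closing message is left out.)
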